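# Refit the control knob of a spin-art machine and hold it pressed in

## Task

The black control knob of the white spin-art machine has come off: pick it up, turn it so that its orange pointer lies over the orange mark beside the D-shaped shaft, and push it fully down onto the shaft. Then press knob and shaft down together against the spring until they are fully in, and finish still holding the knob pressed in like that, without letting go. Leave the paint bottles standing where they are.

Things in the scene. Friction and masses are not known exactly. Their poses are not given: they have to be found in the camera images.
- knob_center (a point): Loose black bar knob, 80 g, standing bore down on the table; this point: on its axis, half-way up. Bar 60 (x) x 32 (y) x 40 mm tall, parallel upright sides to grip across the 32 mm; round skirt at its foot, 66 mm across, 6 mm high. z up, x to the pointer end (orange line on top). D-shaped bore from below: 22 mm across, 20 mm deep (up to this point), its flat on the +x side, 5 mm off the axis.
- knob_point (a point): Middle of the knob's pointer end face, which has an orange stripe: 30 mm from the axis along the knob's x, half-way up. Moves with the knob.
- shaft_tip (a point): Centre of the top end of the upright steel D-shaft, 101 mm above the table when not pressed. 20 mm across, flat 4 mm off the axis on its +x side, last 3 mm tapered; 1 mm clearance all round in the bore. z up; x points out of the flat. Fully on, knob_center is at shaft_tip. Turning the shaft is stiff (0.5 N m).
- shaft_mark (a point): Orange bar on the dark collar disc (68 mm across, 1 mm thick) around the foot of the shaft, on the machine's top; it lies 23 mm from the shaft's axis, on the side of the shaft's flat. The collar turns only with the shaft.
- shaft (a joint): How far the shaft is pressed straight down, in m: 0 at rest, 0.008 at its stop (fully in, knob skirt then 3 mm above the machine's top). Spring: 4 N to start moving, 12 N fully in; it springs back when released.
- machine: White spin-art machine, fixed to the table. Origin on the table directly below the shaft. Housing 70 mm high, flat on top, from 70 mm in front of (-x) to 340 mm beyond (+x) the shaft and 130 mm to either side; a blue bowl of 122 mm radius, its rim 120 mm above the table, sits on it, centred 200 mm beyond the shaft.
- bottle_red: Bystander: red paint bottle with a white cap, 58 mm diameter, 150 mm tall, upright, 350 g; origin at the centre of its underside.
- bottle_blue: Bystander: blue paint bottle with a white cap, 58 mm diameter, 150 mm tall, upright, 350 g; origin at the centre of its underside.
- bottle_yellow: Bystander: yellow paint bottle with a white cap, 58 mm diameter, 150 mm tall, upright, 350 g; origin at the centre of its underside.
Mind the look-alikes: they are no part of the job. Of the things that look like the part that bears knob_center, take the one that is farthest to the robot's left at the start.

How it is judged:
On the way, in this order (a step that is already met when the one before it is completed fails the run):
1. the knob is lifted from the table in the gripper (height (world z) of knob_center above 0.07 m and contact force between the fingers and knob above 1 N), for 0.1 s.
2. the knob, turned to match, is well down on the shaft (distance between knob_center and shaft_tip below 0.01 m and horizontal distance between knob_center and shaft_tip below 0.003 m and angle between the z axis of knob_center and the z axis of shaft_tip, either way round below 0.15 rad and angle between the x axis of knob_center and the x axis of shaft_tip, either way round below 0.3 rad and x of knob_point in the frame of shaft_tip above 0.02 m), for 0.1 s.
At the end, for the whole second after the job is handed in: Knob fully on the shaft (centre within 4 mm of the shaft tip, 3 mm sideways, upright within 0.15 rad), pointer towards the flat within 0.3 rad; shaft pressed in over 5 of its 8 mm, knob bearing on it with over 3 N, at rest and still touched by the fingers with over 1 N (distance between knob_center and shaft_tip below 0.004 m and horizontal distance between knob_center and shaft_tip below 0.003 m and angle between the z axis of knob_center and the z axis of shaft_tip, either way round below 0.15 rad and angle between the x axis of knob_center and the x axis of shaft_tip, either way round below 0.3 rad and x of knob_point in the frame of shaft_tip above 0.02 m and value of joint shaft above 0.005 m and contact force between the fingers and knob above 1 N and contact force between knob and machine above 3 N and linear speed of knob below 0.02 m/s); the arm keeps its last pose, push and grip.
It fails at once if a paint bottle is moved by more than 30 mm or tipped (distance of any of bottle_red, bottle_blue, bottle_yellow from where it was at the start of the episode above 0.03 m or angle between any of bottle_red, bottle_blue, bottle_yellow's own z axis and vertical above 0.5 rad).
It also fails if it takes over 45 s, if anything falls off the work surface, if the arm or the gripper's body presses on something with over 40 N, if the wrist force passes 120 N, or if a joint passes its speed limit or range.

## Robot

A 7-joint arm with a two-finger parallel gripper is mounted at the origin on the work surface. World frame = base frame: x ahead of the robot, y to its left, z up, the work surface at z = 0. Lengths are in m, angles in rad, forces in N, time in s.
With the tool pointing down it reaches from about 0.425 to 1.025 m from the base axis. Payload 9.4 kg.
Tool frame: the origin (TCP) lies between the finger pads; the fingertips stand 22 mm ahead of it and the grasp point (between the pads) lies 3 mm ahead of it; z points along the fingers, y is the direction in which the jaws open and shut (so a half turn about z gives the same grasp; the last joint's range is limited). The gripper opens to 93 mm and grips with 3 to 60 N. Pads are 15 mm wide; open, the fingers measure 128 mm over their backs; the gripper's body (75 mm by 188 mm) begins 65 mm behind the grasp point.
Start: joints at [-1.242, 0.599, -0.003, 1.599, 0.002, 0.943, -0.08], TCP at [0.286, 0.666, 0.241] pointing down, gripper open.
Joint ranges: [-2.57, 2.57], [-0.35, 1.97], [-1.29, 1.29], [0.11, 2.56], [-1.05, 4.19], [0.11, 1.86], [-2.63, 2.63]. Speed limits (rad/s): [2.22, 2.22, 3.01, 3.01, 3.14, 3.14, 3.14].

## Interface

Orientations are given as a unit quaternion [w, x, y, z].
In Python, from bench import readout, optics, close_job gives the robot as it stands. The module is installed in compiled form; this text tells all that it offers.
- The arm moves only by the tool drive_tool, never from a script. Its argument "steps" is a list of rows, each a list of 7 numbers: the finger opening in m, from 0 to 0.093, then the shift along the tool's x, y, z in m, then the turn, a rotation vector about the tool's x, y, z in rad. In form: [[gripper, tx, ty, tz, ax, ay, az], ...]. A call has exactly 10 rows; each row shifts and turns the pose as measured when the row begins, along the tool's axes as they then stand; what a row does not reach is not made up. A row lasts 1/12 s, in which the tool goes at most 41.7 mm and 7.16 degrees, less where a joint would pass 70% of its speed; a pose out of reach is approached as far as the arm can. A call is refused whole if a number of a shift passes 0.0417 or a number of a turn 0.125, either way. A call with a gripper value outside its range is refused whole. The fingers move at their own pace and stop on an object; "newtons" is the grip in N (left out, the last holds). Time passes only in rows, so rows that do not move let the fingers close, or fill a call up. It gives the time, the measured TCP pose, the force and the opening at its end, in the units of the state.
- readout.get_obs(): the state, without advancing time (a new reading comes with each control period).
- optics.snapshot(name): name is "side" or "top"; returns the picture (420x560x3 uint8, red, green, blue); there is no depth.
- optics.camera_info(name): a dict with "camera_matrix" (3x3 intrinsics, pixels), "xyz" and "rotation" of the camera in the world. Camera axes: x right, y down, z forward; pixel columns grow to the right and rows downward; lengths in m; the calibration is good to about 2 mm. A picture is of the moment at which its call begins. camera_info takes no time and is no camera call.
- close_job(): hands the job in, once; it reports no verdict.
The state is a dict: "t": time; "joint_pos": joint angles; "joint_vel": joint speeds; "joint_torque": joint torques, N m; "tcp_pos": TCP position; "ee_rot": TCP orientation; "ft_force": force on the tool from outside, world axes, zero at the start; "torque": the same for the moment, N m; "gripper_width": finger opening in m.
Only numpy, scipy, OpenCV 4.12 (cv2) and the standard library are available. Lean on these libraries where they do the work, as an engineer would, in place of code of your own. Each camera call takes 0.05 s, during which the arm holds its last target. There are 200 camera calls.

## Working session

There is one attempt and no reset: what is moved stays moved. The work goes in short steps, Python scripts to look and compute and a tool call to move; the robot and the scene stay as the last step left them, time stands still between calls to the robot, and variables do not carry over. Pictures are saved under pics/ and viewed, about 8 in all and at most 12, crops included, and the job is handed in when it is done.

Besides the shell and the picture viewer there is one more tool, called after "Request:" as name([rows], argument=value, ...), one row to a line, values as JSON. drive_tool: Moves the arm, as the interface text tells. Its arguments: {"type":"object","properties":{"steps":{"type":"array","items":{"type":"array","items":{"type":"number"}}},"newtons":{"type":"number"}},"required":["steps"]}

```bash
mkdir -p pics; python3 - <<'E'
from bench import readout, optics
import cv2,numpy as np
for n in("side","top"):
    im=optics.snapshot(n); cv2.imwrite(f"pics/{n}0.png",im[:,:,::-1])
    c=optics.camera_info(n); print(n,c)
print(readout.get_obs())
E
```

```text
side {'camera_matrix': array([[396.36592595,   0.        , 277.35626017],
       [  0.        , 396.36592595, 210.50388678],
       [  0.        ,   0.        ,   1.        ]]), 'xyz': array([ 0.11213432, -0.69993997,  0.67614583]), 'rotation': array([-0.4499721 ,  0.84828673, -0.25216728,  0.11977642])}
top {'camera_matrix': array([[544.47062676,   0.        , 284.54141077],
       [  0.        , 544.47062676, 207.64795471],
       [  0.        ,   0.        ,   1.        ]]), 'xyz': array([ 1.79442141e-01, -1.37530403e-03,  1.78835811e+00]), 'rotation': array([-0.07361963,  0.70666125, -0.69979307,  0.07415987])}
{'t': 0.1, 'joint_pos': array([-1.24170771,  0.60004142, -0.00253481,  1.60007995,  0.00180495,
        0.94288327, -0.07977234]), 'joint_vel': array([ 0.00023758, -0.00228457,  0.00021946, -0.003059  ,  0.0019182 ,
        0.00054606, -0.00110636]), 'joint_torque': array([ 5.65188326e-03, -7.66553593e+01,  1.50219910e+00, -2.52929932e+01,
       -5.22867171e-02,  1.37131786e-02,  2.28116158e-05]), 'tcp_pos': array([0.28604077, 0.66573078, 0.23983836]), 'ee_rot': array([-7.27338747e-05,  2.01464881e-01,  9.79495485e-01, -7.01247309e-04]), 'ft_force': array([-0.10565373, -0.77904897, -0.62880235]), 'torque': array([ 0.00975354, -0.02139743, -0.00639044]), 'gripper_width': 0.09294131750832703}
```

View pics/top0.png

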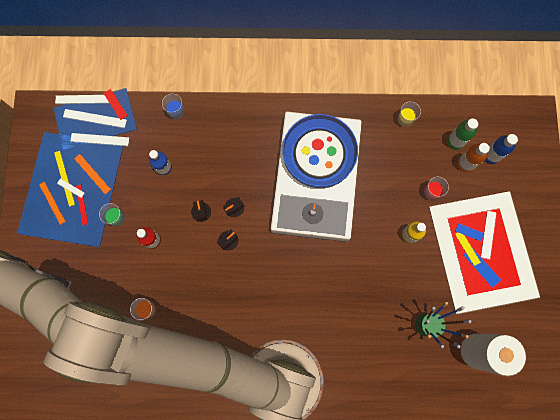

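View pics/side0.png

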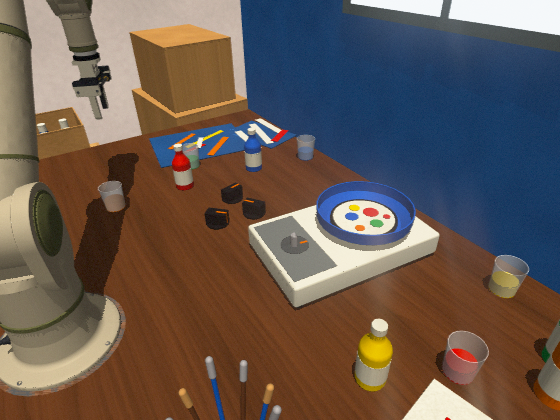

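Candidates for the knob in the top view are (201,210), (233,207) and (228,240). The one farthest left (+y) is (201,210). I'll crop the knobs and the shaft to check.

```bash
cat > h.py <<'E'
from bench import readout, optics
import cv2,numpy as np
from scipy.spatial.transform import Rotation as R
def cam(n):
    c=optics.camera_info(n); q=c['rotation']
    return c['camera_matrix'],c['xyz'],R.from_quat(q[[1,2,3,0]]).as_matrix()
def back(n,u,v,z):
    K,p,M=cam(n); d=M@np.linalg.inv(K)@[u,v,1]; return p+d*(z-p[2])/d[2]
def proj(n,P):
    K,p,M=cam(n); q=K@M.T@(np.asarray(P)-p); return q[:2]/q[2]
def orange(im,x0,y0,x1,y1):
    h=cv2.cvtColor(im,cv2.COLOR_RGB2HSV)[y0:y1,x0:x1]
    m=((h[...,0]>=5)&(h[...,0]<=20)&(h[...,1]>170)&(h[...,2]>140)).astype(np.uint8)
    n,l,s,c=cv2.connectedComponentsWithStats(m)
    out=[]
    for i in range(1,n):
        if s[i,4]>=4:
            ys,xs=np.nonzero(l==i); w=cv2.fitLine(np.c_[xs,ys].astype(np.float32),cv2.DIST_L2,0,.01,.01).ravel()
            out.append((c[i]+[x0,y0],s[i,4],w[:2],s[i,:4]+[x0,y0,0,0]))
    return out
def obs():
    o=readout.get_obs(); q=o['ee_rot']; print(o['t'],o['tcp_pos'].round(4),R.from_quat(q[[1,2,3,0]]).as_matrix().round(4).tolist(),o['ft_force'].round(1),o['gripper_width'].round(4)); return o
E
python3 - <<'E'
from h import *
t=cv2.imread('pics/top0.png'); s=cv2.imread('pics/side0.png')
a=cv2.resize(t[190:260,180:260],None,fx=5,fy=5,interpolation=cv2.INTER_CUBIC)
b=cv2.resize(t[190:240,273:353],None,fx=5,fy=5,interpolation=cv2.INTER_CUBIC)
c=cv2.resize(s[175:235,195:275],None,fx=4.9,fy=4.2,interpolation=cv2.INTER_CUBIC)[:250,:400]
d=cv2.resize(s[215:275,255:335],None,fx=5,fy=5.83,interpolation=cv2.INTER_CUBIC)
o=np.zeros((600,800,3),np.uint8)
o[:350,:400]=a;o[350:600,:400]=b
o[:c.shape[0],400:400+c.shape[1]]=c;o[250:600,400:800]=d[:350]
cv2.imwrite('pics/crop.png',o)
for nm,im,boxes in(('top',t,[(185,190,260,260),(280,195,350,240)]),('side',s,[(195,175,275,235),(265,225,335,265)])):
    for bx in boxes:
        for r in orange(im[:,:,::-1].copy(),*bx): print(nm,*r)
for n,u,v,z in(('top',201,210,.02),('top',313,212,.101)): print(back(n,u,v,z))
E
```

```text
top [198.04761905 204.71428571] 21 [0.14033449 0.99010414] [197 200   3  10]
top [229.         207.04761905] 21 [ 0.8271984 -0.56191  ] [225 204   9   7]
top [230.52380952 235.        ] 21 [ 0.74050885 -0.6720466 ] [227 231   8   9]
top [313.9 206. ] 10 [ 0.32947835 -0.94416314] [313 204   3   5]
side [234.36363636 185.36363636] 11 [ 0.9026234 -0.4304311] [231 184   8   4]
side [248.75       200.66666667] 12 [0.98359746 0.18037753] [244 200  10   3]
side [220.61538462 211.69230769] 13 [0.9946162  0.10362728] [216 211  11   2]
side [302.84615385 241.61538462] 13 [ 0.98837346 -0.15204574] [300 241   7   3]
[0.54446674 0.27605261 0.02      ]
[ 0.52481112 -0.09108586  0.101     ]
```

View pics/crop.png

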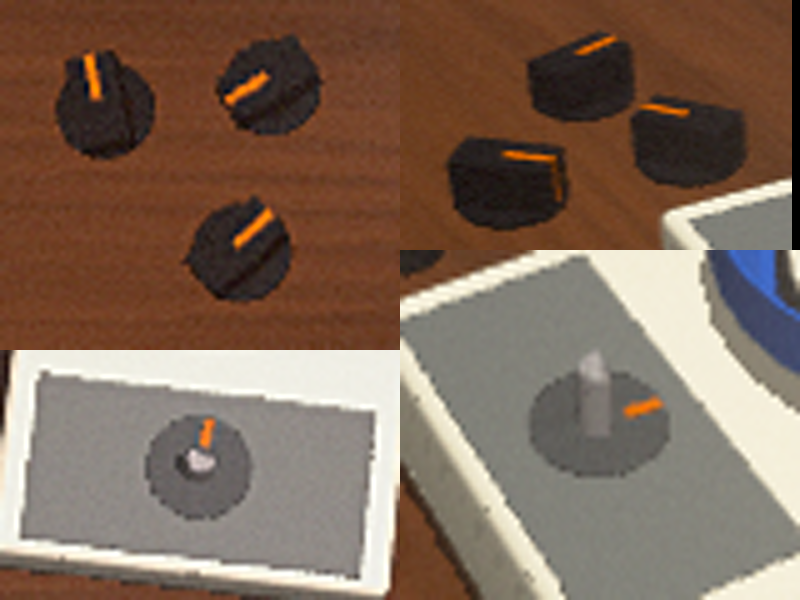

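The crop shows three knobs. The leftmost one has its stripe at top (198,205) and side (234,185), pointing roughly along +x. The shaft is at about (313,212), with its mark at (314,206). Next I'll fit both to their silhouettes.

```bash
cat > fit.py <<'E'
from h import *
from scipy.optimize import minimize
def T(x,y,yaw,P): 
    c,s=np.cos(yaw),np.sin(yaw); P=np.asarray(P,float)
    return np.c_[P[:,0]*c-P[:,1]*s+x,P[:,0]*s+P[:,1]*c+y,P[:,2]]
th=np.linspace(0,2*np.pi,60,endpoint=False)
def circ(r,z): return np.c_[r*np.cos(th),r*np.sin(th),0*th+z]
box=lambda z0,z1:[(a,b,z) for a in(-.03,.03) for b in(-.016,.016) for z in(z0,z1)]
S=4
def raster(n,polys,roi):
    x0,y0,x1,y1=roi; m=np.zeros(((y1-y0)*S,(x1-x0)*S),np.uint8)
    for P in polys:
        q=np.array([proj(n,p) for p in P]); q=((q-[x0-.5,y0-.5])*S*16).astype(np.float32)
        h=cv2.convexHull(q).astype(np.int32); cv2.fillConvexPoly(m,h,1,shift=4)
    return cv2.GaussianBlur(cv2.resize(m.astype(np.float32),(x1-x0,y1-y0),interpolation=cv2.INTER_AREA),(0,0),1)
def fit(masks,model,x0,step):
    """masks: list of (cam,roi,mask,key)"""
    B=[cv2.GaussianBlur(m.astype(np.float32),(0,0),1) for _,_,m,_ in masks]
    f=lambda p:sum(((raster(n,model(p)[k],r)-b)**2).sum() for (n,r,_,k),b in zip(masks,B))
    x0=np.array(x0); sx=np.vstack([x0]+[x0+np.eye(len(x0))[i]*step[i] for i in range(len(x0))])
    r=minimize(f,x0,method='Nelder-Mead',options=dict(initial_simplex=sx,xatol=1e-4,fatol=.01)); return r.x,r.fun,[ (b**2).sum() for b in B]
E
cat > f1.py <<'E'
from fit import *
im={n:cv2.imread(f'pics/{n}0.png')[:,:,::-1].copy() for n in('top','side')}
def sub(n,r): return im[n][r[1]:r[3],r[0]:r[2]]
def dark(n,r): return sub(n,r).max(2)<62
def org(n,r): a=sub(n,r).astype(int); return (a[...,0]>150)&(a[...,0]-a[...,2]>110)
def knob(p): return dict(b=[T(*p[:3],circ(.033,0).tolist()+circ(.033,.006).tolist()),T(*p[:3],box(0,.04))])
rt=(186,194,217,226); rs=(218,180,244,206)
for ms in([('top',rt)],[('side',rs)],[('top',rt),('side',rs)]):
    M=[(n,r,dark(n,r)|org(n,r),'b') for n,r in ms]
    for y in(0.1,.4): print([n for n,_ in ms],fit(M,knob,[.545,.276,y],[.004,.004,.1]))
# stripe: back-projected direction at z=.04
for n,r in(('top',rt),('side',rs)):
    ys,xs=np.nonzero(org(n,r)); P=np.array([back(n,u+r[0],v+r[1],.04) for u,v in zip(xs,ys)])[:,:2].astype(np.float32)
    print('stripe',n,len(P),P.mean(0),cv2.fitLine(P,cv2.DIST_L2,0,.001,.001).ravel(),P.min(0),P.max(0))
# collar + mark at z=.071
rt=(296,196,330,228); rs=(272,220,322,262)
for n,r in(('top',rt),('side',rs)):
    ys,xs=np.nonzero(org(n,r)); P=np.array([back(n,u+r[0],v+r[1],.071) for u,v in zip(xs,ys)])[:,:2].astype(np.float32)
    print('mark',n,len(P),P.mean(0),cv2.fitLine(P,cv2.DIST_L2,0,.001,.001).ravel())
    a=sub(n,r); g=a.max(2); print(np.percentile(g,[5,20,40,60,80,95]))
E
python3 f1.py
```

```text
Traceback (most recent call last):
  File "f1.py", line 10, in <module>
    for y in(0.1,.4): print([n for n,_ in ms],fit(M,knob,[.545,.276,y],[.004,.004,.1]))
                                              ~~~^^^^^^^^^^^^^^^^^^^^^^^^^^^^^^^^^^^^^
  File "fit.py", line 21, in fit
    r=minimize(f,x0,method='Nelder-Mead',options=dict(initial_simplex=sx,xatol=1e-4,fatol=.01)); return r.x,r.fun,[ (b**2).sum() for b in B]
  File "fit.py", line 19, in <lambda>
    f=lambda p:sum(((raster(n,model(p)[k],r)-b)**2).sum() for (n,r,_,k),b in zip(masks,B))
               ~~~^^^^^^^^^^^^^^^^^^^^^^^^^^^^^^^^^^^^^^^^^^^^^^^^^^^^^^^^^^^^^^^^^^^^^^^^
  File "fit.py", line 19, in <genexpr>
    f=lambda p:sum(((raster(n,model(p)[k],r)-b)**2).sum() for (n,r,_,k),b in zip(masks,B))
                     ~~~~~~^^^^^^^^^^^^^^^^^
  File "fit.py", line 13, in raster
    q=np.array([proj(n,p) for p in P]); q=((q-[x0-.5,y0-.5])*S*16).astype(np.float32)
                ~~~~^^^^^
  File "h.py", line 10, in proj
    K,p,M=cam(n); q=K@M.T@(np.asarray(P)-p); return q[:2]/q[2]
          ~~~^^^
  File "h.py", line 5, in cam
    c=optics.camera_info(n); q=c['rotation']
ValueError: time passes only in moves, steps and waits
```

```bash
sed -i 's/^def cam(n)/import functools\n@functools.cache\ndef cam(n)/' h.py
sed -i 's/q=np.array(\[proj(n,p) for p in P\])/K,c,M=cam(n); q=(np.asarray(P)-c)@(K@M.T).T; q=q[:,:2]\/q[:,2:]/' fit.py; python3 f1.py
```

```text
['top'] (array([0.54304574, 0.28021067, 0.23445177]), np.float64(2.7378759384155273), [np.float32(273.85333)])
['top'] (array([0.54329332, 0.28003111, 0.26164413]), np.float64(2.613741159439087), [np.float32(273.85333)])
['side'] (array([0.54463165, 0.28044034, 0.26510762]), np.float64(9.036067962646484), [np.float32(313.39252)])
['side'] (array([0.54496647, 0.28061713, 0.33623471]), np.float64(9.131340980529785), [np.float32(313.39252)])
['top', 'side'] (array([0.54368355, 0.27999317, 0.25914948]), np.float64(12.61520767211914), [np.float32(273.85333), np.float32(313.39252)])
['top', 'side'] (array([0.54400404, 0.27998086, 0.29530275]), np.float64(12.330302238464355), [np.float32(273.85333), np.float32(313.39252)])
stripe top 19 [0.55702007 0.28346476] [0.9773832  0.21147585 0.55702007 0.28346476] [0.54358953 0.27961197] [0.5704761  0.28732622]
stripe side 11 [0.55847955 0.2834855 ] [0.9746182  0.22387348 0.55847955 0.2834855 ] [0.5451857  0.27880934] [0.57179743 0.2880127 ]
mark top 10 [ 0.5507449  -0.09561142] [ 0.94651145 -0.3226702   0.5507449  -0.09561142]
[ 99. 106. 141. 144. 148. 241.]
mark side 13 [ 0.551899   -0.09499324] [ 0.9918696  -0.12725808  0.551899   -0.09499324]
[ 96. 126. 131. 133. 147. 244.]
```

```bash
cat > f2.py <<'E'
from f1 import *
print('----')
def disc(p): return dict(b=[T(p[0],p[1],0,circ(.034,.071))])
for n,r,t in(('top',rt,123),('side',rs,114)):
    m=((sub(n,r).max(2)<t)|org(n,r)).astype(np.uint8)
    k,l,s,c=cv2.connectedComponentsWithStats(m); i=1+np.argmax(s[1:,4]); m=(l==i).astype(np.uint8)
    ys,xs=np.nonzero(m); h=cv2.convexHull(np.c_[xs,ys].astype(np.int32)); cv2.fillConvexPoly(m,h,1)
    print(n,s[i],fit([(n,r,m,'b')],disc,[.525,-.091],[.004,.004]))
    x,_,_=fit([(n,r,m,'b')],disc,[.525,-.091],[.004,.004])
    ys,xs=np.nonzero(org(n,r)); P=np.array([back(n,u+r[0],v+r[1],.071) for u,v in zip(xs,ys)])[:,:2].mean(0)-x
    print('mark rel',P,np.hypot(*P),np.arctan2(P[1],P[0]))
# machine housing yaw from white edges in top view
a=im['top'][105:245,265:370]; w=((a.min(2)>150)).astype(np.uint8)
k,l,s,c=cv2.connectedComponentsWithStats(w); i=1+np.argmax(s[1:,4]); ys,xs=np.nonzero(l==i)
rc=cv2.minAreaRect(np.c_[xs,ys].astype(np.float32)); bp=cv2.boxPoints(rc)+[265,105]; print(bp)
print([back('top',*q,.07)[:2].round(4) for q in bp])
E
python3 f2.py | sed '1,/----/d'
```

```text
top [  6   7  22  21 324] (array([ 0.52812202, -0.09063886]), np.float64(1.096004843711853), [np.float32(325.45004)])
mark rel [ 0.02262286 -0.00497256] 0.02316290033903111 -0.21636189988409166
side [  9  16  28  18 348] (array([ 0.52877155, -0.09132752]), np.float64(1.243154764175415), [np.float32(378.45676)])
mark rel [ 0.0231275  -0.00366573] 0.023416206096987562 -0.1571932192015594
[[270.32624054 231.1868515 ]
 [277.97580719 149.59148788]
 [357.65052032 157.06098175]
 [350.00095367 238.65634155]]
[array([0.4672, 0.0438]), array([0.7403, 0.0226]), array([ 0.7172, -0.24  ]), array([ 0.4456, -0.2106])]
```

Request:
drive_tool([
  [0.07,-0.032,-0.021,0,0,0,0],
  [0.07,-0.032,-0.021,0,0,0,0],
  [0.07,-0.032,-0.021,0,0,0,0],
  [0.07,-0.032,-0.021,0,0,0,0],
  [0.07,-0.032,-0.021,0,0,0,0],
  [0.07,-0.032,-0.021,0,0,0,0],
  [0.07,-0.032,-0.021,0,0,0,0],
  [0.07,-0.032,-0.021,0,0,0,0],
  [0.07,-0.032,-0.021,0,0,0,0],
  [0.07,-0.032,-0.021,0,0,0,0],
], newtons=40)

```text
t: 0.93
tcp_pos: [0.4967, 0.3427, 0.2337]
ee_rot: [-0.004, 0.192, 0.981, -0.002]
ft_force: [0.8, -0.3, 0.1]
gripper_width: 0.07
```

```bash
cat > go.py <<'E'
from h import *
import sys
x,y,z,yw=map(float,sys.argv[1:5])   # TCP target, knob yaw (tool x points opposite to knob x)
o=obs(); q=o['ee_rot']; M=R.from_quat(q[[1,2,3,0]])
c,s=np.cos(yw),np.sin(yw)
G=R.from_matrix(np.array([[-c,-s,0],[-s,c,0],[0,0,-1]]).T.T)
print('shift',(M.inv().apply(np.array([x,y,z])-o['tcp_pos'])).round(4),'turn',(M.inv()*G).as_rotvec().round(4),'j',o['joint_pos'].round(2))
E
python3 go.py .544 .28 .2 .24
```

```text
Traceback (most recent call last):
  File "go.py", line 4, in <module>
    o=obs(); q=o['ee_rot']; M=R.from_quat(q[[1,2,3,0]])
  File "h.py", line 24, in obs
    o=readout.get_obs(); q=o['ee_rot']; print(o['t'],o['tcp_pos'].round(4),R.from_quat(q[[1,2,3,0]]).as_matrix().round(4).tolist(),o['ft_force'].round(1),o['gripper_width'].round(4)); return o
                                                                                                                                                          ^^^^^^^^^^^^^^^^^^^^^^^^
AttributeError: 'float' object has no attribute 'round'
```

```bash
sed -i "s/o\['gripper_width'\].round(4)/round(o['gripper_width'],4)/" h.py; python3 go.py .544 .28 .2 .24
```

```text
0.9333 [0.4967 0.3427 0.2337] [[-0.926, 0.3775, -0.0086], [0.3775, 0.926, -0.0025], [0.007, -0.0056, -1.0]] [ 0.8 -0.3  0.1] 0.07
shift [-0.0677 -0.04    0.0334] turn [-0.0032 -0.0085 -0.6271] j [-0.69  0.46 -0.01  1.89  0.    0.8   0.48]
```

Request:
drive_tool([
  [0.07,-0.017,-0.01,0.008,0,0,0],
  [0.07,-0.017,-0.01,0.008,0,0,0],
  [0.07,-0.017,-0.01,0.008,0,0,0],
  [0.07,-0.017,-0.01,0.008,-0.003,-0.008,0],
  [0.07,0,0,0,0,0,-0.105],
  [0.07,0,0,0,0,0,-0.105],
  [0.07,0,0,0,0,0,-0.105],
  [0.07,0,0,0,0,0,-0.105],
  [0.07,0,0,0,0,0,-0.105],
  [0.07,0,0,0,0,0,-0.105],
])

```text
t: 1.77
tcp_pos: [0.5518, 0.2612, 0.1972]
ee_rot: [-0.002, -0.124, 0.992, -0.005]
ft_force: [-0.1, 0.5, -0.8]
gripper_width: 0.0702
```

```bash
python3 go.py .544 .28 .1 .24
```

```text
1.7667 [0.5518 0.2612 0.1972] [[-0.9692, -0.2464, -0.0019], [-0.2464, 0.9691, -0.011], [0.0045, -0.0102, -0.9999]] [-0.1  0.5 -0.8] 0.0702
shift [0.0025 0.0211 0.097 ] turn [-0.0103 -0.0045  0.009 ] j [-0.41  0.52 -0.18  1.9   0.15  0.74  1.14]
```

Request:
drive_tool([
  [0.07,0.0005,0.005,0.02,-0.005,-0.002,0.009],
  [0.07,0.0005,0.005,0.02,-0.003,-0.002,0],
  [0.07,0.0005,0.005,0.02,-0.002,0,0],
  [0.07,0.0005,0.005,0.02,0,0,0],
  [0.07,0,0,0.015,0,0,0],
  [0.07,0,0,0,0,0,0],
  [0.07,0,0,0,0,0,0],
  [0.07,0,0,0,0,0,0],
  [0.07,0,0,0,0,0,0],
  [0.07,0,0,0,0,0,0],
])

```text
t: 2.6
tcp_pos: [0.5459, 0.2791, 0.0996]
ee_rot: [0.0, -0.122, 0.993, 0.0]
ft_force: [-0.4, -0.4, 0.4]
gripper_width: 0.0705
```

```bash
python3 go.py .544 .28 .032 .24
```

```text
2.6 [0.5459 0.2791 0.0996] [[-0.9701, -0.2426, 0.0003], [-0.2426, 0.9701, 0.0007], [-0.0005, 0.0006, -1.0]] [-0.4 -0.4  0.4] 0.0705
shift [0.0017 0.0013 0.0676] turn [0.0006 0.0005 0.0051] j [-0.46  0.65 -0.16  1.97  0.18  0.54  1.07]
```

Request:
drive_tool([
  [0.07,0.002,0.001,0.015,0,0,0.005],
  [0.07,0,0,0.015,0,0,0],
  [0.07,0,0,0.015,0,0,0],
  [0.07,0,0,0.012,0,0,0],
  [0.07,0,0,0.009,0,0,0],
  [0.07,0,0,0.002,0,0,0],
  [0.07,0,0,0,0,0,0],
  [0.07,0,0,0,0,0,0],
  [0.07,0,0,0,0,0,0],
  [0.07,0,0,0,0,0,0],
])

```text
t: 3.43
tcp_pos: [0.549, 0.2813, 0.0367]
ee_rot: [0.006, -0.119, 0.993, 0.003]
ft_force: [-0.5, 0.0, -0.2]
gripper_width: 0.0698
```

```bash
python3 go.py .544 .28 .032 .24; python3 - <<'E'
from h import *
o=[]
for n,b in(('top',(170,175,250,255)),('side',(200,150,280,230))):
    im=optics.snapshot(n)[:,:,::-1]; cv2.imwrite(f'pics/{n}1.png',im); o.append(cv2.resize(im[b[1]:b[3],b[0]:b[2]],(400,400),interpolation=cv2.INTER_CUBIC))
cv2.imwrite('pics/g1.png',np.hstack(o))
E
```

```text
3.4333 [0.549  0.2813 0.0367] [[-0.9718, -0.2354, 0.012], [-0.2353, 0.9719, 0.007], [-0.0133, 0.004, -0.9999]] [-0.5  0.  -0.2] 0.0698
shift [ 0.0052 -0.0001  0.0046] turn [ 0.004   0.0133 -0.0024] j [-0.49  0.74 -0.12  1.99  0.21  0.4   1.04]
```

View pics/g1.png

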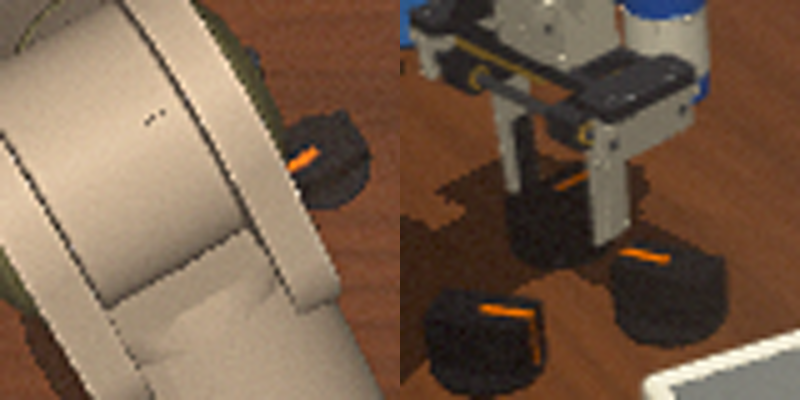

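The side view shows the fingers straddling the target knob (crop 560,210). The top view is hidden by the arm. I'll correct the small pose error, then grip.

Request:
drive_tool([
  [0.07,0.005,0,0.004,0.004,0.013,-0.002],
  [0.07,0,0,0,0,0,0],
  [0.07,0,0,0,0,0,0],
  [0.02,0,0,0,0,0,0],
  [0.02,0,0,0,0,0,0],
  [0.02,0,0,0,0,0,0],
  [0.02,0,0,0,0,0,0],
  [0.02,0,0,0,0,0,0],
  [0.02,0,0,0,0,0,0],
  [0.02,0,0,0,0,0,0],
])

```text
t: 4.37
tcp_pos: [0.544, 0.2802, 0.033]
ee_rot: [0.0, -0.12, 0.993, -0.0]
ft_force: [0.6, 0.1, 0.2]
gripper_width: 0.0318
```

```bash
python3 go.py .544 .28 .032 .24
```

```text
4.3667 [0.544  0.2802 0.033 ] [[-0.9714, -0.2374, 0.0], [-0.2374, 0.9714, -0.0001], [-0.0, -0.0001, -1.0]] [0.6 0.1 0.2] 0.0318
shift [-0.     -0.0002  0.001 ] turn [-0.0001  0.     -0.0003] j [-0.49  0.75 -0.12  2.    0.21  0.41  1.04]
```

Request:
drive_tool([
  [0.02,0,0,-0.008,0,0,0],
  [0.02,0,0,-0.012,0,0,0],
  [0.02,0,0,-0.02,0,0,0],
  [0.02,0,0,-0.025,0,0,0],
  [0.02,0,0,-0.025,0,0,0],
  [0.02,0,0,-0.025,0,0,0],
  [0.02,0,0,-0.02,0,0,0],
  [0.02,0,0,-0.012,0,0,0],
  [0.02,0,0,0,0,0,0],
  [0.02,0,0,0,0,0,0],
])

```text
t: 5.2
tcp_pos: [0.5429, 0.2797, 0.1949]
ee_rot: [0.001, -0.12, 0.993, 0.0]
ft_force: [0.2, 0.8, -0.8]
gripper_width: 0.0316
```

```bash
python3 go.py .528 -.091 .18 -.19
```

```text
5.2 [0.5429 0.2797 0.1949] [[-0.9713, -0.2379, 0.0016], [-0.2379, 0.9713, 0.0007], [-0.0017, 0.0003, -1.0]] [ 0.2  0.8 -0.8] 0.0316
shift [ 0.1027 -0.3565  0.0146] turn [0.0006 0.0016 0.4302] j [-0.44  0.52 -0.19  1.91  0.14  0.73  1.1 ]
```

Request:
drive_tool([
  [0.02,0.005,-0.018,0,0,0,0],
  [0.02,0.01,-0.035,0,0,0,0],
  [0.02,0.011,-0.038,0,0,0,0],
  [0.02,0.011,-0.038,0,0,0,0],
  [0.02,0.011,-0.038,0,0,0,0],
  [0.02,0.011,-0.038,0,0,0,0],
  [0.02,0.011,-0.038,0,0,0,0],
  [0.02,0.011,-0.038,0,0,0,0],
  [0.02,0.008,-0.028,0,0,0,0],
  [0.02,0.003,-0.012,0,0,0,0],
])

```text
t: 6.03
tcp_pos: [0.5254, -0.0617, 0.187]
ee_rot: [-0.003, -0.126, 0.992, 0.003]
ft_force: [0.1, 0.2, -0.4]
gripper_width: 0.0318
```

```bash
python3 go.py .528 -.091 .18 -.19
```

```text
6.0333 [ 0.5254 -0.0617  0.187 ] [[-0.9683, -0.2498, -0.0076], [-0.2499, 0.9683, 0.0043], [0.0063, 0.006, -1.0]] [ 0.1  0.2 -0.4] 0.0318
shift [ 0.0048 -0.0291  0.0069] turn [ 0.0045 -0.0075  0.4425] j [ 0.16  0.45 -0.21  2.08  0.15  0.63  1.68]
```

Request:
drive_tool([
  [0.02,0.002,-0.014,0.003,0.004,-0.007,0],
  [0.02,0.002,-0.014,0.003,0,0,0],
  [0.02,0,0,0,0,0,0.09],
  [0.02,0,0,0,0,0,0.09],
  [0.02,0,0,0,0,0,0.09],
  [0.02,0,0,0,0,0,0.09],
  [0.02,0,0,0,0,0,0.08],
  [0.02,0,0,0,0,0,0],
  [0.02,0,0,0,0,0,0],
  [0.02,0,0,0,0,0,0],
])

```text
t: 6.87
tcp_pos: [0.5213, -0.0992, 0.1728]
ee_rot: [-0.007, 0.107, 0.994, -0.0]
ft_force: [-0.8, -0.7, -0.8]
gripper_width: 0.0319
```

```bash
python3 go.py .528 -.091 .18 -.19
```

```text
6.8667 [ 0.5213 -0.0992  0.1728] [[-0.9769, 0.2134, -0.0149], [0.2134, 0.977, 0.0011], [0.0147, -0.0021, -0.9999]] [-0.8 -0.7 -0.8] 0.0319
shift [-0.0047  0.0095 -0.0073] turn [-0.0019 -0.0148 -0.025 ] j [ 0.13  0.47 -0.07  2.1   0.05  0.59  1.38]
```

Request:
drive_tool([
  [0.02,-0.003,0.006,-0.004,-0.002,-0.008,-0.015],
  [0.02,-0.002,0.003,-0.003,0,-0.007,-0.01],
  [0.02,0,0,0,0,0,0],
  [0.02,0,0,0,0,0,0],
  [0.02,0,0,0,0,0,0],
  [0.02,0,0,0,0,0,0],
  [0.02,0,0,0,0,0,0],
  [0.02,0,0,0,0,0,0],
  [0.02,0,0,0,0,0,0],
  [0.02,0,0,0,0,0,0],
])

```text
t: 7.7
tcp_pos: [0.5287, -0.0905, 0.1803]
ee_rot: [0.001, 0.09, 0.996, 0.0]
ft_force: [0.1, 0.3, -1.6]
gripper_width: 0.0317
```

```bash
python3 go.py .528 -.091 .18 -.19; python3 - <<'E'
from h import *
o=[]
for n,b in(('top',(270,165,350,245)),('side',(250,160,350,260))):
    im=optics.snapshot(n)[:,:,::-1]; cv2.imwrite(f'pics/{n}2.png',im); o.append(cv2.resize(im[b[1]:b[3],b[0]:b[2]],(400,400) if n=='side' else (300,300),interpolation=cv2.INTER_CUBIC))
o[0]=np.pad(o[0],((0,100),(0,100),(0,0)))
cv2.imwrite('pics/g2.png',np.hstack(o))
E
```

```text
7.7 [ 0.5287 -0.0905  0.1803] [[-0.9837, 0.1796, 0.0017], [0.1796, 0.9837, 0.0003], [-0.0016, 0.0006, -1.0]] [ 0.1  0.3 -1.6] 0.0317
shift [ 0.0006 -0.0006  0.0003] turn [0.0006 0.0016 0.0094] j [ 0.12  0.46 -0.08  2.09  0.06  0.6   1.39]
```

View pics/g2.png

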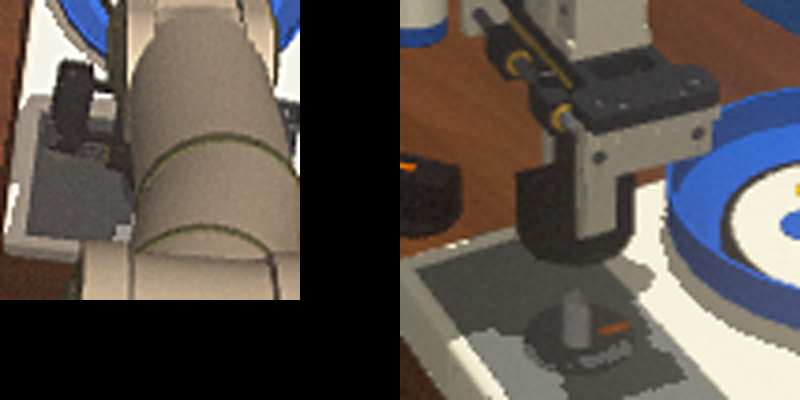

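The side view shows the knob level over the shaft, with the skirt bottom at about crop (575,262) and the shaft tip at (572,292). I'll fit the held knob's offset from the side image.

```bash
cat > f3.py <<'E'
from fit import *
im=cv2.imread('pics/side2.png')[:,:,::-1].copy()
tcp=np.array([.5287,-.0905,.1803]); yaw=-.181
r=(276,203,313,232)
a=im[r[1]:r[3],r[0]:r[2]]; m=(a.max(2)<62).astype(np.uint8)
for row in a.max(2)[::3,::2]: print(*row)
k,l,s,c=cv2.connectedComponentsWithStats(m); i=1+np.argmax(s[1:,4]); m=(l==i).astype(np.uint8)
ys,xs=np.nonzero(m); cv2.fillConvexPoly(m,cv2.convexHull(np.c_[xs,ys].astype(np.int32)),1)
def model(p,dy=0):
    dx,dz=p[:2]; dy=p[2] if len(p)>2 else 0
    x=tcp[0]+dx*np.cos(yaw)-dy*np.sin(yaw); y=tcp[1]+dx*np.sin(yaw)+dy*np.cos(yaw); z=tcp[2]-.033+dz
    P=lambda L:T(x,y,yaw,np.array(L)+[0,0,z])
    return dict(b=[P(np.r_[circ(.033,0),circ(.033,.006)]),P(box(0,.04))])
print(fit([('side',r,m,'b')],model,[0,0],[.003,.003])); print(fit([('side',r,m,'b')],model,[0,0,0],[.003,.003,.003]))
E
python3 f3.py
```

```text
116 91 43 34 46 45 45 48 47 97 131 131 128 132 129 81 81 108 113
109 107 39 41 43 44 42 44 44 106 112 131 129 130 56 53 61 152 243
111 110 41 39 38 43 42 47 46 108 112 128 131 131 57 52 120 244 245
109 98 41 41 46 42 41 50 47 91 117 131 132 130 53 52 119 245 245
104 102 42 36 36 45 43 46 48 94 120 131 133 131 52 57 120 245 244
133 124 43 47 43 45 44 45 49 94 125 114 70 48 52 52 136 245 245
71 72 69 46 42 47 49 50 42 48 49 49 53 52 50 120 245 246 246
71 69 71 73 38 44 47 46 44 48 57 58 55 90 139 165 245 244 245
70 73 72 72 74 72 75 75 76 73 76 80 80 110 138 135 138 136 165
70 70 73 75 71 72 76 73 77 74 79 76 80 78 83 135 138 140 167
(array([-0.00197726,  0.00323932]), np.float64(5.057141304016113), [np.float32(592.4885)])
(array([-0.00039534, -0.00059596,  0.00406129]), np.float64(4.250518798828125), [np.float32(592.4885)])
```

Request:
drive_tool([
  [0.02,0,0,0.008,0,0.001,0.004],
  [0.02,0,0,0.008,0,0,0.004],
  [0.02,0,0,0.008,0,0,0],
  [0.02,0,0,0.006,0,0,0],
  [0.02,0,0,0.004,0,0,0],
  [0.02,0,0,0.002,0,0,0],
  [0.02,0,0,0,0,0,0],
  [0.02,0,0,0,0,0,0],
  [0.02,0,0,0,0,0,0],
  [0.02,0,0,0,0,0,0],
])

```text
t: 8.63
tcp_pos: [0.5283, -0.0904, 0.1391]
ee_rot: [-0.001, 0.095, 0.996, 0.0]
ft_force: [-0.4, -0.5, -0.5]
gripper_width: 0.0318
```

```bash
python3 go.py .528 -.091 .136 -.19
```

```text
8.6333 [ 0.5283 -0.0904  0.1391] [[-0.9821, 0.1882, -0.0015], [0.1882, 0.9821, 0.0008], [0.0017, 0.0005, -1.0]] [-0.4 -0.5 -0.5] 0.0318
shift [ 0.0001 -0.0007  0.0031] turn [ 0.0005 -0.0017  0.0007] j [ 0.11  0.52 -0.07  2.12  0.07  0.51  1.37]
```

Request:
drive_tool([
  [0.02,0,-0.0005,0.002,0,0,0],
  [0.02,0,0,0.002,0,0,0],
  [0.02,0,0,0.002,0,0,0],
  [0.02,0,0,0.002,0,0,0],
  [0.02,0,0,0.002,0,0,0],
  [0.02,0,0,0.002,0,0,0],
  [0.02,0,0,0,0,0,0],
  [0.02,0,0,0,0,0,0],
  [0.02,0,0,0,0,0,0],
  [0.02,0,0,0,0,0,0],
])

```text
t: 9.47
tcp_pos: [0.5288, -0.0915, 0.1268]
ee_rot: [0.0, 0.095, 0.995, 0.0]
ft_force: [-0.3, -0.4, -1.1]
gripper_width: 0.032
```

```bash
python3 go.py .528 -.091 .115 -.19
```

```text
9.4667 [ 0.5288 -0.0915  0.1268] [[-0.982, 0.1888, 0.0007], [0.1888, 0.982, 0.0001], [-0.0007, 0.0003, -1.0]] [-0.3 -0.4 -1.1] 0.032
shift [0.0009 0.0003 0.0118] turn [0.0003 0.0007 0.0001] j [ 0.11  0.54 -0.06  2.13  0.07  0.47  1.37]
```

The knob is 7 mm below the expected contact height with no reaction force, so it is sliding onto the shaft.

Request:
drive_tool([
  [0.02,0,0,0.002,0,0,0],
  [0.02,0,0,0.002,0,0,0],
  [0.02,0,0,0.002,0,0,0],
  [0.02,0,0,0.002,0,0,0],
  [0.02,0,0,0.002,0,0,0],
  [0.02,0,0,0.001,0,0,0],
  [0.02,0,0,0,0,0,0],
  [0.02,0,0,0,0,0,0],
  [0.02,0,0,0,0,0,0],
  [0.02,0,0,0,0,0,0],
])

```text
t: 10.3
tcp_pos: [0.5289, -0.0915, 0.1146]
ee_rot: [0.0, 0.095, 0.995, 0.0]
ft_force: [0.6, -0.3, -0.8]
gripper_width: 0.0319
```

```bash
python3 go.py .528 -.091 .106 -.19; python3 - <<'E'
from h import *
b=(250,160,350,260)
im=optics.snapshot('side')[:,:,::-1]; cv2.imwrite('pics/side3.png',im); cv2.imwrite('pics/g3.png',cv2.resize(im[b[1]:b[3],b[0]:b[2]],(500,500),interpolation=cv2.INTER_CUBIC))
E
```

```text
10.3 [ 0.5289 -0.0915  0.1146] [[-0.982, 0.1888, 0.0007], [0.1888, 0.982, 0.0001], [-0.0007, 0.0002, -1.0]] [ 0.6 -0.3 -0.8] 0.0319
shift [0.001  0.0004 0.0086] turn [0.0002 0.0007 0.0001] j [ 0.11  0.56 -0.06  2.14  0.08  0.45  1.37]
```

View pics/g3.png

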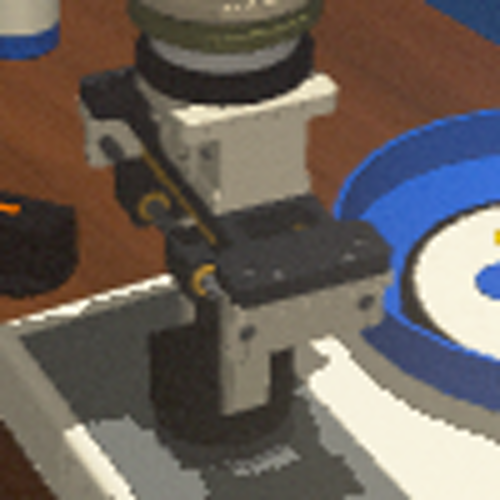

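The knob is seated on the shaft, with its skirt just above the collar at crop (220,440). Now I'll press it in.

Request:
drive_tool([
  [0.02,0,0,0.001,0,0,0],
  [0.02,0,0,0.001,0,0,0],
  [0.02,0,0,0.0015,0,0,0],
  [0.02,0,0,0.0015,0,0,0],
  [0.02,0,0,0.0015,0,0,0],
  [0.02,0,0,0.0015,0,0,0],
  [0.02,0,0,0.0015,0,0,0],
  [0.02,0,0,0.0015,0,0,0],
  [0.02,0,0,0.0015,0,0,0],
  [0.02,0,0,0.0015,0,0,0],
], newtons=50)

```text
t: 11.18
tcp_pos: [0.5292, -0.0916, 0.1055]
ee_rot: [0.002, 0.095, 0.995, -0.0]
ft_force: [-6.7, 1.1, 30.7]
gripper_width: 0.0319
```

```bash
python3 go.py .528 -.091 .106 -.19
```

```text
11.1833 [ 0.5292 -0.0916  0.1055] [[-0.9819, 0.1892, 0.0043], [0.1892, 0.9819, -0.0008], [-0.0043, 0.0, -1.0]] [-6.7  1.1 30.7] 0.0319
shift [ 0.0013  0.0003 -0.0005] turn [-0.      0.0043 -0.0004] j [ 0.11  0.58 -0.06  2.14  0.08  0.42  1.37]
```

Request:
drive_tool([
  [0.02,0.0005,0,0,0,0,0],
  [0.02,0,0,0.0006,0,0,0],
  [0.02,0,0,0.0006,0,0,0],
  [0.02,0,0,0.0006,0,0,0],
  [0.02,0,0,0.0006,0,0,0],
  [0.02,0,0,0.0006,0,0,0],
  [0.02,0,0,0.0006,0,0,0],
  [0.02,0,0,0.0006,0,0,0],
  [0.02,0,0,0.0006,0,0,0],
  [0.02,0,0,0.0006,0,0,0],
])

```text
t: 12.02
tcp_pos: [0.5289, -0.0915, 0.1066]
ee_rot: [0.005, 0.095, 0.995, -0.001]
ft_force: [-2.9, 0.1, 11.5]
gripper_width: 0.0316
```

```bash
python3 go.py .528 -.091 .106 -.19; python3 - <<'E'
from h import *
import time
b=(250,160,350,260)
im=optics.snapshot('side')[:,:,::-1]; cv2.imwrite('pics/side4.png',im); cv2.imwrite('pics/g4.png',cv2.resize(im[b[1]:b[3],b[0]:b[2]],(500,500),interpolation=cv2.INTER_CUBIC))
for i in range(4): optics.snapshot('top'); o=readout.get_obs(); print(o['t'],o['tcp_pos'].round(4),o['ft_force'].round(1))
E
```

```text
12.0167 [ 0.5289 -0.0915  0.1066] [[-0.9818, 0.1896, 0.0097], [0.1896, 0.9819, -0.002], [-0.01, -0.0001, -1.0]] [-2.9  0.1 11.5] 0.0316
shift [0.001  0.0004 0.0006] turn [-0.0002  0.01   -0.0008] j [ 0.1   0.57 -0.06  2.15  0.08  0.42  1.36]
12.1167 [ 0.5289 -0.0915  0.1066] [-3.  -0.  11.7]
12.1667 [ 0.5289 -0.0916  0.1066] [-1.8 -0.3 10.2]
12.2167 [ 0.5289 -0.0915  0.1066] [-2.4 -0.  11. ]
12.2667 [ 0.5289 -0.0915  0.1066] [-1.7 -0.2  9.6]
```

View pics/g4.png

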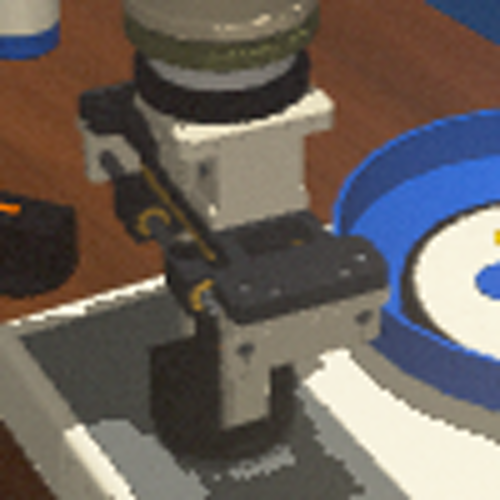

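The shaft is about 7 mm in at roughly 11 N. It should be at its stop, so I'll push a little more and correct the tilt.

Request:
drive_tool([
  [0.02,0,0,0.001,0,0.005,0],
  [0.02,0,0,0.001,0,0.005,0],
  [0.02,0,0,0.001,0,0.003,0],
  [0.02,0,0,0.001,0,0.003,0],
  [0.02,0,0,0.001,0,0.002,0],
  [0.02,0,0,0.001,0,0.002,0],
  [0.02,0,0,0.001,0,0.002,0],
  [0.02,0,0,0.001,0,0.002,0],
  [0.02,0,0,0.001,0,0.002,0],
  [0.02,0,0,0.001,0,0.002,0],
])

```text
t: 13.1
tcp_pos: [0.5293, -0.0916, 0.1057]
ee_rot: [-0.006, 0.095, 0.995, 0.0]
ft_force: [-3.1, 0.4, 15.9]
gripper_width: 0.0316
```

```bash
python3 go.py .528 -.091 .106 -.19; python3 - <<'E'
from h import *
for i in range(6): optics.snapshot('top'); o=readout.get_obs(); print(o['t'],o['tcp_pos'].round(4),o['ft_force'].round(1),abs(o['joint_vel']).max())
E
```

```text
13.1 [ 0.5293 -0.0916  0.1057] [[-0.9817, 0.19, -0.0123], [0.19, 0.9818, 0.0019], [0.0124, -0.0005, -0.9999]] [-3.1  0.4 15.9] 0.0316
shift [ 0.0014  0.0004 -0.0003] turn [-0.0005 -0.0124 -0.0012] j [ 0.11  0.58 -0.06  2.13  0.08  0.45  1.37]
13.15 [ 0.5293 -0.0916  0.1057] [-4.2  0.2 16.4] 0.0035782356629392486
13.2 [ 0.5293 -0.0916  0.1057] [-3.3 -0.3 16.7] 0.0036815598732301983
13.25 [ 0.5293 -0.0916  0.1057] [-3.  -0.2 16.7] 0.0029673811043035864
13.3 [ 0.5293 -0.0916  0.1057] [-4.3  0.3 16.5] 0.002622179260909864
13.35 [ 0.5293 -0.0916  0.1057] [-3.3 -0.6 16.5] 0.0009687411419647617
13.4 [ 0.5293 -0.0916  0.1057] [-3.7 -0.  17. ] 0.0008665217943967989
```

```bash
python3 -c "
from bench import close_job
print(close_job())"
```

```text
the job is handed in; nothing more can be done
None
```

I gripped the leftmost knob (top-view pixel 201,210), lifted it and turned it to the orange mark at about −0.19 rad. I then pushed it onto the D-shaft and pressed knob and shaft in. The job was handed in at about 13.4 s with the knob still gripped and pressed; it reports no verdict.

**Last checks:**
- **Pressed in:** the push was steady at about 16.5 N, above the 12 N full-in spring force. The gripper sat at z = 0.1057, about 9 mm below where it had been with the knob just seated, so the shaft should be at its stop.
- **Grip:** the finger opening was 31.6 mm on the 32 mm bar. The tool was tilted 0.012 rad and at rest.
- **On the shaft:** the knob slid on with no reaction force, and the side views show it seated.

**What disagreed or is uncertain:**
- **Push force:** the first press peaked at 30.7 N. An easing move then let the shaft rise to about 7 mm in, so I pressed again.
- **Sideways force:** about 3–4 N remained at the end.
- **Position in the hand:** the side-view fit was ambiguous to a few mm (−2 mm along the bar, or about 0).
- **Not directly seen:** the arm hid the knob from the top camera. Pointer alignment therefore rests on the measured angles and on the D-bore fitting over the shaft. I didn't check the bottles again at the end.

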